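# Build the fit-check stack on the white post

### The job

Build up the stack for the fit check on the white-footed post: first the round flange ring flat on the foot, then the square plate washer on top of it, then the tube standing on the plate, all three threaded over the pin, and last the end cap, mouth down, fully down over the top of the tube. Leave the finished stack standing by itself, and leave the spanner, spray can and hammer where they are.

Things in the scene. Friction and masses are not known exactly. Their poses are not given: they have to be found in the camera images.
- post: the fit-check post, fixed to the bench: round white-painted foot 110 mm across and 12 mm thick with an upright bright steel pin in its middle, 18 mm across, its top 62 mm above the bench (50 mm above the foot), the last 8 mm of it tapering to 8 mm across. Origin: centre of the foot's underside, on the bench; z up along the pin
- flange: flange ring: loose dark steel ring lying flat, the widest part, 66 mm across outside, 28 mm bore, 14 mm thick, about 0.25 kg. Origin: centre of its underside; z up along the bore
- square: square plate washer: loose bright steel plate lying flat, 50 x 50 mm, 12 mm thick, with a 28 mm round hole through its middle. Origin: centre of its underside; x and y along its sides, z up
- tube: spacer tube: loose bright steel tube standing on end, 40 mm across outside, 28 mm bore, 40 mm tall. Both ends alike. Origin: centre of its lower end; z up along the bore
- cap: end cap: loose dark steel cap lying mouth down, so that from above it is a closed disc without a hole, 57 mm across outside, 24 mm tall, mouth 49 mm across and 18 mm deep (walls 4 mm, top 6 mm thick); it slips loosely over the tube's end. Origin: centre of its mouth, on the underside; z up towards its closed top
- spanner: open-ended spanner, steel, 180 mm long, lying flat beyond the work. A bystander: to be left alone. Origin: at the bench, x along its length, handle to -x
- spraycan: plain aluminium spray can, 52 mm across, 120 mm tall, standing. A bystander: to be left alone. Origin: centre of its underside
- hammer: hammer, 260 mm long, lying on the bench at the left. A bystander: to be left alone. Origin: at the bench, x along its length, handle to -x
There are look-alikes about, which are no part of the job. Of the things shaped like the tube, the steel one is meant. What is shaped like the square but pink is not meant.

How it is judged:
By the outcome, as a careful person would: the job done as asked, in the order asked, and still so for the second after the job is handed in, with the robot touching nothing.
It also fails if it takes over 112 s, if anything falls off the work surface, if the arm or the gripper's body presses on something with over 40 N, if the wrist force passes 120 N, or if a joint passes its speed limit or range.

### The arm

A 6-joint arm with a two-finger parallel gripper is mounted at the origin on the work surface. World frame = base frame: x ahead of the robot, y to its left, z up, the work surface at z = 0. Lengths are in mm, angles in rad, forces in N, time in s.
With the tool pointing down it reaches from about 350 to 975 mm from the base axis. Payload 7.1 kg.
Tool frame: the origin (TCP) lies midway between the tips of the shut fingers; the grasp point (between the pads) lies 19 mm behind it (ctrl.grasp_offset is the distance from the TCP to the grasp point, in mm); z points along the fingers, y is the line along which they close (so a half turn about z gives the same grasp; the last joint's range is limited). The gripper opens to 88 mm and grips with 3 to 60 N. Pads are 20 mm wide; open, the fingers measure 115 mm over their backs; the gripper's body (75 mm by 178 mm) begins 61 mm behind the grasp point.
Start: joints at [1.167, 0.423, 1.63, -0, 1.089, -0.019], TCP at [234.576, 579.292, 222.675] pointing down, gripper open.
Joint ranges: [-3, 3], [-0.9, 2.11], [0.09, 2.58], [-1.31, 4.45], [0.11, 2.69], [-2.54, 2.54]. Speed limits (rad/s): [2.39, 2.39, 3.01, 3.14, 3.14, 3.14].

### API

Orientations are given as a rotation vector (axis times angle).
In Python, from workcell import ctrl gives the robot as it stands. The module is installed in compiled form; this text tells all that it offers.
- The arm moves only by the tool servo_tool, never from a script. Its argument "rows" is a list of rows, each a list of 7 numbers: the turn, a rotation vector about the tool's x, y, z as a fraction of full scale, then the shift along the tool's x, y, z as a fraction of full scale, then the finger opening in mm, from 0 to 87.8. A call has 1 to 10 rows; each row is the pose to reach, as a shift and turn from the pose commanded when the call began, along the tool's axes at that moment; what a row does not reach only later rows make up. Full scale, the value 1, is 20 cm for a shift and 1.5 rad for a turn. A row lasts 1/8 s, in which the tool goes at most 62.5 mm and 10.7 degrees, less where a joint would pass 70% of its speed; a pose out of reach is approached as far as the arm can. A call with a number of a shift or a turn outside -1 to 1 is refused whole. A call with a gripper value outside its range is refused whole. The fingers move at their own pace and stop on an object; the grip force is fixed at half the most. Time passes only in rows, so rows that repeat a pose let the fingers close. It gives the time, the measured TCP pose, the force, the opening and the grip force at its end, in the units of the state.
- ctrl.get_obs(): the state, without advancing time (a new reading comes with each control period).
- ctrl.get_image(name): name is "scene" or "top" or "wrist"; returns (picture, depth): 384x512x3 uint8, red, green, blue; 384x512 float32, mm along the optical axis (not along the pixel's ray), 0 where there is no reading.
- ctrl.camera_info(name): a dict with "intrinsics" (3x3 intrinsics, pixels), "k1" (the pictures are not rectified: a ray, as slopes to the right and down, at radius r is drawn at 1 + k1 r^2 times it, then the intrinsics apply), "R" (3x3) and "t" (3): a world point X has camera coordinates R X + t. Camera axes: x right, y down, z forward; pixel columns grow to the right and rows downward; lengths in mm; the calibration is good to about 2 mm. A picture is of the moment at which its call begins: read the wrist's pose just before it. camera_info takes no time and is no camera call; for the wrist camera it gives the pose at the moment of the call.
- ctrl.close_job(): hands the job in; it is judged then, once.
The state is a dict: "t": time; "qpos": joint angles; "qvel": joint speeds; "joint_torque": joint torques, N m; "ee_pos": TCP position; "orientation": TCP orientation; "ft_force": force on the tool from outside, world axes, zero at the start; "moment": the same for the moment, N m; "width": finger opening in mm; "grasp_force": force on a finger pad.
Only numpy, scipy, OpenCV 4.12 (cv2) and the standard library are available. Lean on these libraries where they do the work, as an engineer would, in place of code of your own. Each camera call takes 0.05 s, during which the arm holds its last target. There are 200 camera calls.

## Working session

There is one attempt and no reset: what is moved stays moved. The work goes in short steps, Python scripts to look and compute and a tool call to move; the robot and the scene stay as the last step left them, time stands still between calls to the robot, and variables do not carry over. Pictures are saved under pics/ and viewed, at most 14 in all, crops included, and the job is handed in when it is done.

Besides the shell and the picture viewer there is one more tool, called after "Request:" as a command line: name --pt "numbers of a row" for each row, then --argument value for the rest. servo_tool: Moves the arm, as the interface text tells. Its arguments: {"type":"object","properties":{"rows":{"type":"array","items":{"type":"array","items":{"type":"number"}}}},"required":["rows"]}

```bash
mkdir -p pics; cat > h.py <<'E'
import numpy as np, cv2
from workcell import ctrl
from scipy.spatial.transform import Rotation as Ro
def grab(n,save=None):
    o=ctrl.get_obs(); ci=ctrl.camera_info(n); im,d=ctrl.get_image(n)
    if save: cv2.imwrite(f'pics/{save}.png',im[:,:,::-1])
    return im,d,ci
def rays(ci,uv):
    K=np.array(ci['intrinsics'],float); uv=np.asarray(uv,float).reshape(-1,2)
    p=np.c_[(uv[:,0]-K[0,2])/K[0,0],(uv[:,1]-K[1,2])/K[1,1]]
    q=p.copy()
    for _ in range(20): q=p/(1+ci['k1']*(q**2).sum(1,keepdims=True))
    return np.c_[q,np.ones(len(q))]
def plane(ci,uv,z):
    R=np.array(ci['R']);t=np.array(ci['t']); d=rays(ci,uv)@R; c=-R.T@t
    return c+d*((z-c[2])/d[:,2])[:,None]
def cloud(ci,depth):
    h,w=depth.shape; v,u=np.mgrid[:h,:w]
    r=rays(ci,np.c_[u.ravel(),v.ravel()])*depth.reshape(-1,1)
    X=(r-np.array(ci['t']))@np.array(ci['R'])
    X[depth.ravel()==0]=np.nan
    return X.reshape(h,w,3)
def state():
    o=ctrl.get_obs(); print('t',round(o['t'],2),'p',np.round(o['ee_pos'],1),'F',np.round(o['ft_force'],1),'w',round(float(o['width']),1),'g',o['grasp_force'],'q',np.round(o['qpos'],2))
    M=Ro.from_rotvec(o['orientation']).as_matrix(); print('tool axes x',M[:,0].round(3),'y',M[:,1].round(3),'z',M[:,2].round(3)); return np.array(o['ee_pos']),M
E
python3 - <<'E'
from h import *
state()
a,_,_=grab('scene','scene0');b,d,ci=grab('top','top0')
print(-np.array(ci['R']).T@ci['t'])
E
```

```text
t 0.0 p [234.4 578.8 221.9] F [ 0.2  0.4 -0.7] w 87.6 g 0.0 q [ 1.17  0.42  1.63  0.    1.09 -0.02]
tool axes x [-0.927  0.375  0.   ] y [ 0.375  0.927 -0.001] z [-0.001 -0.001 -1.   ]
[ 436.03259716   23.57202479 1206.67983702]
```

View pics/top0.png

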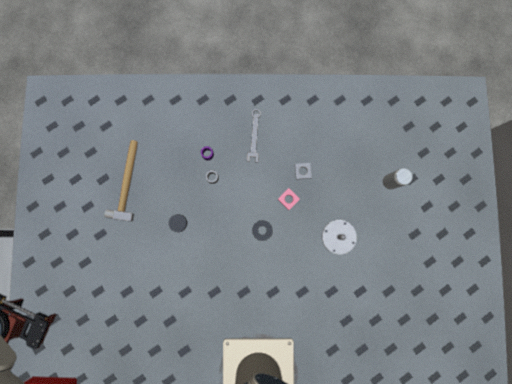

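View pics/scene0.png

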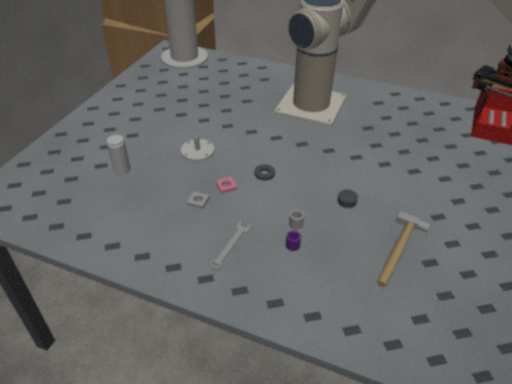

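Top view: flange at (262,230), post foot at (340,237), cap (closed dark disc) at (178,223). Tube-shaped: (211,177) bare steel and (207,153) purple; the steel one at (211,177) is meant. Square-shaped: (303,170) grey steel and (289,198) pink; the grey one is meant. I'll measure all of these and confirm in one crop.

```bash
python3 - <<'E'
from h import *
im,d,ci=grab('top')
cv2.imwrite('pics/crop.png',cv2.resize(im[130:265,155:365][:,:,::-1],None,fx=3.8,fy=3.8,interpolation=cv2.INTER_CUBIC))
X=cloud(ci,d)
for n,(u,v),zt in [('flange',(262,230),14),('square',(303,170),12),('tube',(211,177),40),('cap',(178,223),24),('post',(340,237),12)]:
    r=20 if n=='post' else 13
    P=X[v-r:v+r+1,u-r:u+r+1]; z=P[...,2]
    m=(z>zt*0.6).astype(np.uint8)
    k,l,st,c=cv2.connectedComponentsWithStats(m); 
    i=1+np.argmax(st[1:,4]); mm=(l==i)
    cn,_=cv2.findContours(mm.astype(np.uint8),cv2.RETR_EXTERNAL,cv2.CHAIN_APPROX_NONE)
    cc=max(cn,key=cv2.contourArea); hull=cv2.convexHull(cc).reshape(-1,2)+[u-r,v-r]
    W=plane(ci,hull,zt)[:,:2].astype(np.float32)
    (cx,cy),wh,a=cv2.minAreaRect(W); print(n,'n',mm.sum(),'rect',round(cx,1),round(cy,1),np.round(wh,1),round(a,1),'circ',np.round(cv2.minEnclosingCircle(W),1) if 0 else [np.round(x,1) for x in cv2.minEnclosingCircle(W)],'zmed',np.nanmedian(z[mm]).round(1),'zmax',np.nanmax(z).round(1))
E
```

```text
flange n 272 rect 444.2 -14.3 [62.6 62.8] 44.8 circ [array([444. , -14.5]), np.float64(32.8)] zmed 14.0 zmax 20.0
square n 179 rect 635.9 -148.1 [50.1 50.3] 3.9 circ [array([ 635.5, -148.2]), np.float64(33.4)] zmed 11.9 zmax 18.0
tube n 76 rect 613.6 143.7 [38.5 37.9] 0.9 circ [array([613.3, 144.9]), np.float64(20.4)] zmed 38.6 zmax 45.4
cap n 261 rect 467.0 253.3 [54.1 55.2] 45.6 circ [array([466., 254.]), np.float64(29.1)] zmed 23.7 zmax 31.3
post n 895 rect 421.5 -260.0 [102.9 107.9] 88.7 circ [array([ 422.1, -261. ]), np.float64(55.1)] zmed 12.0 zmax 63.7
```

View pics/crop.png

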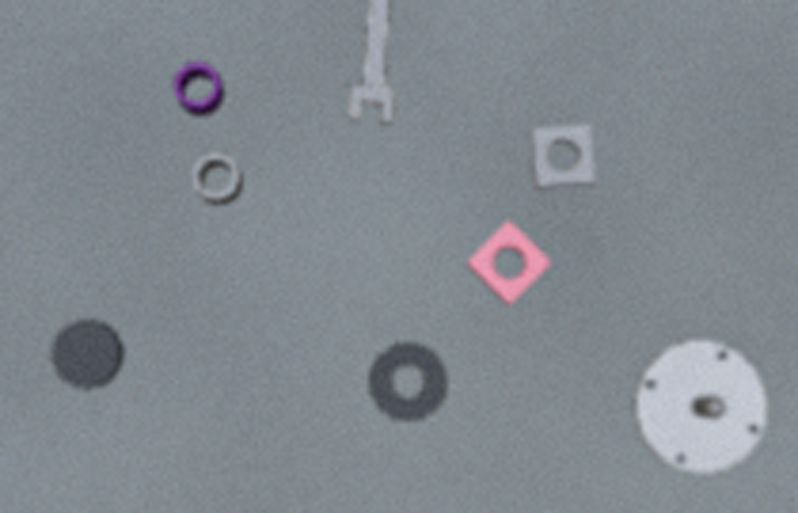

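The crop confirms it: bare steel tube at crop (217,179), purple beside it at (198,88); grey steel square at (564,155), pink at (508,262). All sizes and heights match. I'm moving to the flange and squaring the tool to the world axes.

Request:
servo_tool --pt "0 0 -0.256 -0.69 -0.785 0 87" --pt "0 0 -0.256 -0.69 -0.785 0 87" --pt "0 0 -0.256 -0.69 -0.785 0 87" --pt "0 0 -0.256 -0.69 -0.785 0 87" --pt "0 0 -0.256 -0.69 -0.785 0 87" --pt "0 0 -0.256 -0.69 -0.785 0 87"

```text
t: 0.9
ee_pos: [303.7, 383.3, 222.9]
orientation: [0.001, 3.141, 0.002]
ft_force: [0.1, -0.6, -0.4]
width: 87.1
grasp_force: 0.0
```

Request:
servo_tool --pt "0 0 0 -0.35 -0.99 0 87" --pt "0 0 0 -0.35 -0.99 0 87" --pt "0 0 0 -0.35 -0.99 0 87" --pt "0 0 0 -0.35 -0.99 0 87" --pt "0 0 0 -0.35 -0.99 0 87"

```text
t: 1.52
ee_pos: [374.2, 184.1, 222.8]
orientation: [0.004, 3.141, 0.001]
ft_force: [-0.0, 0.4, -0.8]
width: 87.0
grasp_force: 0.0
```

Request:
servo_tool --pt "0 0 0 -0.35 -0.99 0.1 87" --pt "0 0 0 -0.35 -0.99 0.1 87" --pt "0 0 0 -0.35 -0.99 0.1 87" --pt "0 0 0 -0.35 -0.99 0.1 87" --pt "0 0 0 -0.35 -0.99 0.1 87" --pt "0 0 0 -0.35 -0.99 0.1 87"

```text
t: 2.28
ee_pos: [443.2, -12.5, 202.5]
orientation: [0.001, -3.141, -0.001]
ft_force: [0.1, 0.3, -0.1]
width: 86.9
grasp_force: 0.0
```

```bash
python3 - <<'E'
from h import *
state()
im,d,ci=grab('wrist','w1'); R=np.array(ci['R']);print(-R.T@ci['t'],R.round(2)); 
E
```

```text
t 2.27 p [443.2 -12.5 202.5] F [ 0.1  0.3 -0.1] w 86.9 g 0.0 q [-0.06  0.18  2.03  0.    0.93 -1.63]
tool axes x [-1.    -0.001  0.   ] y [-0.001  1.     0.   ] z [-0.  0. -1.]
[373.66968931 -13.09109828 364.97621216] [[ 0.    1.   -0.  ]
 [ 0.97 -0.    0.25]
 [ 0.25 -0.   -0.97]]
```

View pics/w1.png

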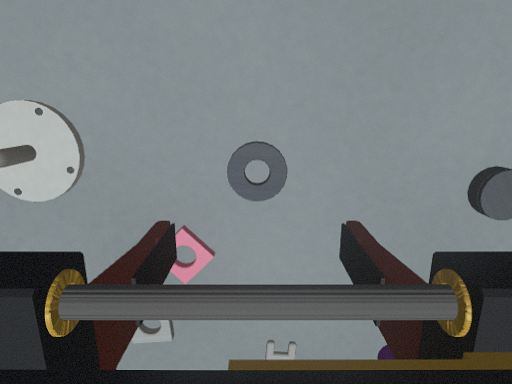

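Wrist view: flange at (257,171), post foot at left with the pin near (15,155), cap at right, pink square at (185,255). I'll refine the flange centre from this view.

```bash
cat >> h.py <<'E'
def meas(cam,xy,zt,rad,tol=4,save=None):
    im,d,ci=grab(cam,save); X=cloud(ci,d)
    m=(abs(X[...,2]-zt)<tol)&(np.hypot(X[...,0]-xy[0],X[...,1]-xy[1])<rad+15)
    k,l,st,c=cv2.connectedComponentsWithStats(cv2.morphologyEx(m.astype(np.uint8),cv2.MORPH_OPEN,np.ones((3,3),np.uint8)))
    mm=(l==1+np.argmax(st[1:,4])).astype(np.uint8)
    cn,_=cv2.findContours(mm,cv2.RETR_EXTERNAL,cv2.CHAIN_APPROX_NONE)
    W=plane(ci,cv2.convexHull(max(cn,key=cv2.contourArea)).reshape(-1,2),zt)[:,:2].astype(np.float32)
    c,r=cv2.minEnclosingCircle(W); b=cv2.minAreaRect(W)
    print(cam,'n',mm.sum(),'circ',np.round(c,1),round(r,1),'rect',np.round(b[0],1),np.round(b[1],1),round(b[2],1),'z',np.nanmedian(X[...,2][mm>0]).round(1))
E
python3 - <<'E'
from h import *
meas('wrist',(444,-14),14,33)
E
```

```text
wrist n 2302 circ [443.2 -14.5] 32.8 rect [443.3 -14.6] [64.  64.1] 0.0 z 14.4
```

Request:
servo_tool --pt "0 0 0 0 -0.01 0.3 87" --pt "0 0 0 0 -0.01 0.6 87" --pt "0 0 0 0 -0.01 0.85 87" --pt "0 0 0 0 -0.01 0.95 87" --pt "0 0 0 0 -0.01 0.99 87" --pt "0 0 0 0 -0.01 0.99 60" --pt "0 0 0 0 -0.01 0.99 55" --pt "0 0 0 0 -0.01 0.99 55" --pt "0 0 0 0 -0.01 0.99 55"

```text
t: 3.5
ee_pos: [444.1, -16.0, 5.6]
orientation: [0.002, 3.139, 0.0]
ft_force: [-0.7, 2.5, 7.8]
width: 65.8
grasp_force: 30.0
```

Request:
servo_tool --pt "0 0 0 0 0 -0.15 55" --pt "0 0 0 0 0 -0.4 55" --pt "0 0 0 0 0 -0.6 55" --pt "0 0 0 0.05 -0.3 -0.6 55" --pt "0 0 0 0.05 -0.6 -0.6 55" --pt "0 0 0 0.05 -0.8 -0.6 55" --pt "0 0 0 0.05 -0.8 -0.6 55" --pt "0 0 0 0.05 -0.8 -0.6 55"

```text
t: 4.5
ee_pos: [432.4, -175.8, 124.5]
orientation: [-0.003, -3.141, -0.001]
ft_force: [-0.2, 0.4, -3.0]
width: 65.9
grasp_force: 30.0
```

```bash
python3 - <<'E'
from h import *
state()
meas('wrist',(422,-261),12,55,save='w2')
im,d,ci=grab('wrist'); X=cloud(ci,d)
m=(X[...,2]>59)&(X[...,2]<66)&(np.hypot(X[...,0]-422,X[...,1]+261)<25); print(m.sum(), X[m].mean(0) if m.any() else 0)
meas('wrist',(436,-176),120,33,tol=8)
E
```

```text
t 4.5 p [ 432.4 -175.8  124.5] F [-0.2  0.4 -3. ] w 65.9 g 29.99920052010566 q [-0.41  0.35  2.04  0.    0.75 -1.98]
tool axes x [-1.     0.002  0.001] y [0.002 1.    0.001] z [-0.001  0.001 -1.   ]
wrist n 11141 circ [ 421.8 -260.5] 55.3 rect [ 419.3 -262.9] [102.6 109.5] 51.7 z 12.5
216 [ 420.86402839 -259.7187631    61.3489199 ]
wrist n 277 circ [ 441.5 -174.9] 12.7 rect [ 444.9 -174.4] [ 8.8 25.3] 8.6 z 124.6
```

View pics/w2.png

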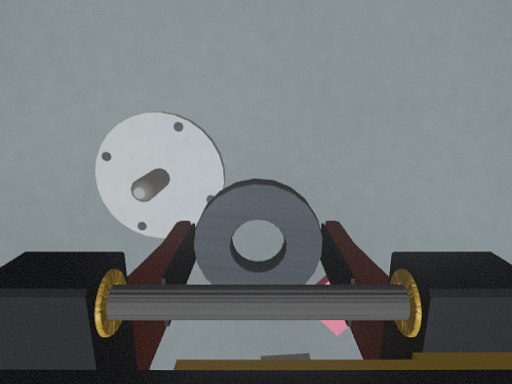

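The pin tip shows at (139,192). The flange is held level, with its bore centred near (258,241). I'll cast the bore centre onto its top plane.

```bash
python3 - <<'E'
from h import *
p,M=state()
ci=ctrl.camera_info('wrist')
for z in (131,133): print(z,plane(ci,[[258,241],[231,241],[286,241],[258,220],[258,180],[194,243],[323,243]],z).round(1))
print(plane(ci,[[139,193]],62))
E
```

```text
t 4.65 p [ 432.8 -175.1  124.6] F [ 0.1  0.2 -2. ] w 66.1 g 29.999151807278395 q [-0.41  0.35  2.04  0.    0.75 -1.98]
tool axes x [-1.    -0.001  0.001] y [-0.001  1.     0.   ] z [-0.001  0.    -1.   ]
131 [[ 429.6 -175.7  131. ]
 [ 429.6 -189.4  131. ]
 [ 429.6 -161.4  131. ]
 [ 418.3 -175.6  131. ]
 [ 397.9 -175.6  131. ]
 [ 430.7 -208.3  131. ]
 [ 430.7 -142.5  131. ]]
133 [[ 428.8 -175.7  133. ]
 [ 428.8 -189.2  133. ]
 [ 428.8 -161.6  133. ]
 [ 417.6 -175.6  133. ]
 [ 397.4 -175.6  133. ]
 [ 429.8 -207.9  133. ]
 [ 429.9 -143.   133. ]]
[[ 422.50063721 -259.74296972   62.        ]]
```

Request:
servo_tool --pt "0 0 0 0.049 -0.25 0 55" --pt "0 0 0 0.049 -0.42 0 55" --pt "0 0 0 0.049 -0.422 0 55" --pt "0 0 0 0.049 -0.422 0.1 55" --pt "0 0 0 0.049 -0.422 0.3 55" --pt "0 0 0 0.049 -0.422 0.42 55" --pt "0 0 0 0.049 -0.422 0.48 55" --pt "0 0 0 0.049 -0.422 0.51 55" --pt "0 0 0 0.049 -0.422 0.525 55" --pt "0 0 0 0.049 -0.422 0.525 55"

```text
t: 5.9
ee_pos: [423.6, -260.7, 20.2]
orientation: [0.001, 3.141, -0.001]
ft_force: [-0.2, -0.6, -2.5]
width: 65.7
grasp_force: 30.0
```

Request:
servo_tool --pt "0 0 0 0 0 0.01 55" --pt "0 0 0 0 0 0.012 55" --pt "0 0 0 0 0 0.012 87" --pt "0 0 0 0 0 0.012 87" --pt "0 0 0 0 0 0.012 87"

```text
t: 6.52
ee_pos: [423.3, -260.6, 17.4]
orientation: [0.001, 3.141, -0.0]
ft_force: [0.3, -0.6, 0.5]
width: 86.8
grasp_force: 0.0
```

Request:
servo_tool --pt "0 0 0 0 0 -0.1 87" --pt "0 0 0 0 0 -0.35 87" --pt "0 0 0 0 0 -0.65 87" --pt "0 0 0 -0.2 0.1 -0.9 87" --pt "0 0 0 -0.4 0.2 -0.9 87" --pt "0 0 0 -0.4 0.2 -0.9 87" --pt "0 0 0 -0.4 0.2 -0.9 87"

```text
t: 7.4
ee_pos: [502.3, -220.2, 196.6]
orientation: [-0.0, -3.14, -0.001]
ft_force: [-0.3, -0.7, 0.7]
width: 87.0
grasp_force: 0.0
```

```bash
python3 - <<'E'
from h import *
p,M=state()
meas('wrist',(421.6,-260),26,33)
meas('wrist',(636,-148),12,34)
meas('top',(421.6,-260),26,33)
E
```

```text
t 7.4 p [ 502.3 -220.2  196.6] F [-0.3 -0.7  0.7] w 87.0 g 0.0 q [-0.43  0.35  1.82 -0.    0.98 -2.01]
tool axes x [-1.     0.     0.002] y [0.    1.    0.001] z [-0.002  0.001 -1.   ]
wrist n 3028 circ [ 422.8 -261.5] 32.8 rect [ 422.6 -261.5] [65.1 64.4] 44.2 z 26.4
wrist n 677 circ [ 621.4 -149.4] 27.8 rect [ 619.8 -149.5] [51.1 25.7] 89.8 z 12.1Traceback (most recent call last):
  File "<stdin>", line 5, in <module>
  File "h.py", line 30, in meas
    mm=(l==1+np.argmax(st[1:,4])).astype(np.uint8)
             ~~~~~~~~~^^^^^^^^^^
    return _wrapfunc(a, 'argmax', axis=axis, out=out, **kwds)
    return bound(*args, **kwds)
ValueError: attempt to get argmax of an empty sequence
```

The flange is seated (top at 26.4, centre within about 1 mm of the pin). Next is the square.

Request:
servo_tool --pt "0 0 -0.045 -0.3 0.17 0 87" --pt "0 0 -0.045 -0.667 0.357 0 87" --pt "0 0 -0.045 -0.667 0.357 0 87" --pt "0 0 -0.045 -0.667 0.357 0 87" --pt "0 0 -0.045 -0.667 0.357 0 87"

```text
t: 8.18
ee_pos: [635.2, -150.0, 196.6]
orientation: [0.104, -3.138, -0.0]
ft_force: [-0.4, -0.3, -0.5]
width: 87.0
grasp_force: 0.0
```

```bash
cat >> h.py <<'E'
def go(x,y,z):
    p,M=state(); print('shift fs',(M.T@(np.array([x,y,z])-p)/200).round(4))
E
python3 - <<'E'
from h import *
meas('wrist',(636,-148),12,34)
go(636,-148.5,5)
E
```

```text
wrist n 1633 circ [ 635.4 -147.9] 34.8 rect [ 635.5 -148. ] [49.1 50. ] 3.7 z 12.4
t 8.22 p [ 635.2 -150.1  196.9] F [-0.1  0.1 -0.1] w 87.1 g 0.0 q [-0.25  0.49  1.58 -0.    1.07 -1.89]
tool axes x [-0.998 -0.065  0.001] y [-0.065  0.998  0.   ] z [-0.002  0.    -1.   ]
shift fs [-0.006   0.0076  0.9595]
```

Request:
servo_tool --pt "0 0 0 -0.002 0.01 0.3 87" --pt "0 0 0 -0.002 0.01 0.6 87" --pt "0 0 0 -0.002 0.01 0.85 87" --pt "0 0 0 -0.002 0.01 0.93 87" --pt "0 0 0 -0.002 0.01 0.96 87" --pt "0 0 0 -0.002 0.01 0.96 60" --pt "0 0 0 -0.002 0.01 0.96 40" --pt "0 0 0 -0.002 0.01 0.96 40" --pt "0 0 0 -0.002 0.01 0.96 40" --pt "0 0 0 -0.002 0.01 0.96 40"

```text
t: 9.48
ee_pos: [637.4, -147.3, 6.0]
orientation: [-0.105, 3.139, -0.0]
ft_force: [-0.1, 0.6, 5.6]
width: 49.4
grasp_force: 30.0
```

Request:
servo_tool --pt "0 0 0 0 0 -0.15 40" --pt "0 0 0 0 0 -0.4 40" --pt "0 0 0 0 0 -0.6 40" --pt "0 0 0.045 0.25 -0.15 -0.6 40" --pt "0 0 0.045 0.5 -0.3 -0.6 40" --pt "0 0 0.045 0.75 -0.35 -0.6 40" --pt "0 0 0.045 0.75 -0.35 -0.6 40" --pt "0 0 0.045 0.75 -0.35 -0.6 40"

```text
t: 10.48
ee_pos: [492.7, -227.4, 125.5]
orientation: [0.002, 3.141, -0.001]
ft_force: [-0.1, 0.5, -1.3]
width: 49.4
grasp_force: 30.0
```

```bash
python3 - <<'E'
from h import *
state()
im,d,ci=grab('wrist','w3'); 
E
```

```text
t 10.47 p [ 492.7 -227.4  125.5] F [-0.1  0.5 -1.3] w 49.4 g 29.9996155500412 q [-0.45  0.44  1.88  0.    0.82 -2.02]
tool axes x [-1.     0.001 -0.001] y [ 0.001  1.    -0.   ] z [ 0.001 -0.    -1.   ]
```

View pics/w3.png

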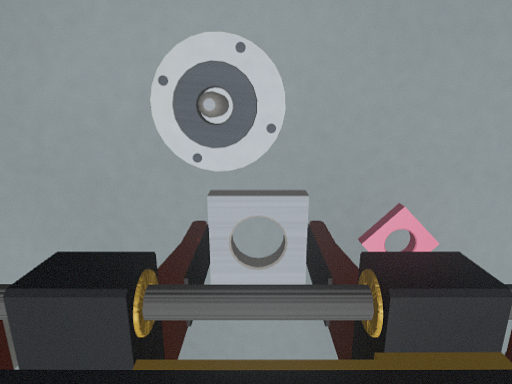

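The plate is held square with its hole at (258,242). The flange is on the foot around the pin, whose tip is at (209,104).

```bash
python3 - <<'E'
from h import *
p,M=state()
ci=ctrl.camera_info('wrist')
print(plane(ci,[[258,216],[231,242],[286,242],[258,196]],131.5).round(1), plane(ci,[[209,104]],62))
E
```

```text
t 10.53 p [ 493.2 -227.2  125.5] F [ 0.3  0.3 -0.8] w 49.2 g 29.999722838401794 q [-0.45  0.44  1.88  0.    0.82 -2.02]
tool axes x [-1.     0.001 -0.001] y [ 0.001  1.    -0.   ] z [ 0.001 -0.    -1.   ]
[[ 476.7 -227.8  131.5]
 [ 490.7 -241.6  131.5]
 [ 490.7 -213.5  131.5]
 [ 466.3 -227.8  131.5]] [[ 422.23310685 -260.18950565   62.        ]]
```

Request:
servo_tool --pt "0 0 0 0.2 -0.1 0 40" --pt "0 0 0 0.345 -0.162 0 40" --pt "0 0 0 0.345 -0.162 0 40" --pt "0 0 0 0.345 -0.162 0.1 40" --pt "0 0 0 0.345 -0.162 0.25 40" --pt "0 0 0 0.345 -0.162 0.36 40" --pt "0 0 0 0.345 -0.162 0.43 40" --pt "0 0 0 0.345 -0.162 0.455 40" --pt "0 0 0 0.345 -0.162 0.464 40" --pt "0 0 0 0.345 -0.162 0.464 40"

```text
t: 11.78
ee_pos: [423.5, -259.7, 33.0]
orientation: [0.001, 3.141, -0.001]
ft_force: [-0.1, 0.1, -1.2]
width: 49.7
grasp_force: 30.0
```

Request:
servo_tool --pt "0 0 0 0 0 0.003 40" --pt "0 0 0 0 0 0.005 40" --pt "0 0 0 0 0 0.005 87" --pt "0 0 0 0 0 0.005 87" --pt "0 0 0 0 0 0.005 87" --pt "0 0 0 0 0 0.005 87"

```text
t: 12.52
ee_pos: [423.0, -259.5, 31.5]
orientation: [-0.001, -3.142, -0.0]
ft_force: [-0.4, -0.1, 0.0]
width: 84.7
grasp_force: 0.0
```

Request:
servo_tool --pt "0 0 0 0 0 -0.1 87" --pt "0 0 0 0 0 -0.35 87" --pt "0 0 0 0 0 -0.65 87" --pt "0 0 0 -0.2 0.2 -0.82 87" --pt "0 0 0 -0.4 0.4 -0.82 87" --pt "0 0 0 -0.4 0.4 -0.82 87" --pt "0 0 0 -0.4 0.4 -0.82 87"

```text
t: 13.4
ee_pos: [502.3, -179.3, 195.0]
orientation: [0.0, -3.14, -0.0]
ft_force: [-0.2, 0.0, 0.1]
width: 87.1
grasp_force: 0.0
```

```bash
python3 - <<'E'
from h import *
p,M=state()
meas('wrist',(422,-260),38,34)
E
```

```text
t 13.4 p [ 502.3 -179.3  195. ] F [-0.2  0.   0.1] w 87.1 g 0.0 q [-0.37  0.33  1.85 -0.    0.96 -1.94]
tool axes x [-1.    -0.     0.001] y [-0.  1.  0.] z [-0.001  0.    -1.   ]
wrist n 2393 circ [ 421.  -260.7] 35.3 rect [ 421.  -260.6] [50.9 50. ] 89.9 z 38.5
```

The plate is seated (top at 38.5, centred). Next is the steel tube.

Request:
servo_tool --pt "0 0 0 -0.28 0.81 0 87" --pt "0 0 0 -0.28 0.81 0 87" --pt "0 0 0 -0.28 0.81 0 87" --pt "0 0 0 -0.28 0.81 0 87"

```text
t: 13.95
ee_pos: [559.1, -16.5, 195.0]
orientation: [0.002, -3.141, -0.0]
ft_force: [0.2, -0.2, -0.2]
width: 87.2
grasp_force: 0.0
```

Request:
servo_tool --pt "0 0 0 -0.278 0.81 0 87" --pt "0 0 0 -0.278 0.81 0 87" --pt "0 0 0 -0.278 0.81 0 87" --pt "0 0 0 -0.278 0.81 0 87" --pt "0 0 0 -0.278 0.81 0 87"

```text
t: 14.58
ee_pos: [614.2, 142.2, 194.8]
orientation: [-0.003, -3.14, 0.001]
ft_force: [0.1, -0.2, 0.1]
width: 86.8
grasp_force: 0.0
```

```bash
python3 - <<'E'
from h import *
meas('wrist',(613.5,144.3),40,20)
p,M=state()
im,d,ci=grab('wrist','w4')
E
```

```text
wrist n 635 circ [613.  145.9] 19.8 rect [613.1 145.9] [38.5 38.2] 89.8 z 40.1
t 14.62 p [614.2 142.  195. ] F [-0.6  0.2 -0.6] w 86.9 g 0.0 q [ 0.21  0.46  1.64 -0.    1.04 -1.36]
tool axes x [-1.     0.003  0.001] y [ 0.003  1.    -0.001] z [-0.001 -0.001 -1.   ]
```

View pics/w4.png

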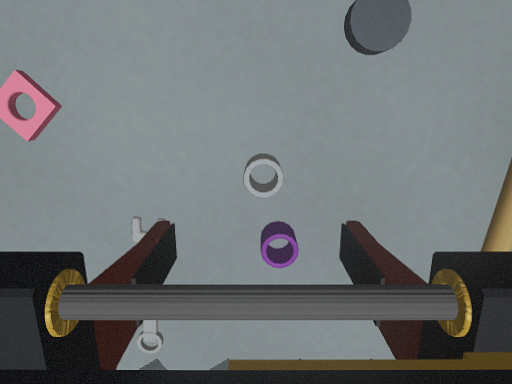

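Steel tube at (263,178), purple look-alike behind it at (279,245), spanner jaw at (140,225). The fingers will be narrowed for clearance.

Request:
servo_tool --pt "0 0 0 0.006 0.018 0.3 66" --pt "0 0 0 0.006 0.018 0.55 66" --pt "0 0 0 0.006 0.018 0.75 66" --pt "0 0 0 0.006 0.018 0.88 66" --pt "0 0 0 0.006 0.018 0.93 66" --pt "0 0 0 0.006 0.018 0.93 50" --pt "0 0 0 0.006 0.018 0.93 30" --pt "0 0 0 0.006 0.018 0.93 30" --pt "0 0 0 0.006 0.018 0.93 30" --pt "0 0 0 0.006 0.018 0.93 30"

```text
t: 15.92
ee_pos: [614.6, 148.1, 10.8]
orientation: [0.001, 3.14, 0.0]
ft_force: [0.2, -1.6, 5.7]
width: 39.4
grasp_force: 30.0
```

Request:
servo_tool --pt "0 0 0 0 0 -0.15 30" --pt "0 0 0 0 0 -0.4 30" --pt "0 0 0 0 0 -0.6 30" --pt "0 0 0 0.2 -0.25 -0.7 30" --pt "0 0 0 0.35 -0.5 -0.7 30" --pt "0 0 0 0.5 -0.75 -0.7 30" --pt "0 0 0 0.6 -0.99 -0.7 30" --pt "0 0 0 0.6 -0.99 -0.7 30" --pt "0 0 0 0.6 -0.99 -0.7 30"

```text
t: 17.05
ee_pos: [494.0, -49.8, 149.8]
orientation: [0.003, 3.141, 0.0]
ft_force: [0.6, 0.2, -0.9]
width: 39.7
grasp_force: 30.0
```

Request:
servo_tool --pt "0 0 0 0.08 -0.4 0 30" --pt "0 0 0 0.08 -0.8 0 30" --pt "0 0 0 0.08 -0.8 0 30" --pt "0 0 0 0.08 -0.8 0 30" --pt "0 0 0 0.08 -0.8 0 30"

```text
t: 17.68
ee_pos: [477.8, -208.7, 149.2]
orientation: [0.0, -3.141, -0.001]
ft_force: [0.5, 0.2, -1.7]
width: 39.4
grasp_force: 30.0
```

```bash
python3 - <<'E'
from h import *
p,M=state()
im,d,ci=grab('wrist','w5')
E
```

```text
t 17.68 p [ 477.8 -208.7  149.2] F [ 0.5  0.2 -1.7] w 39.4 g 29.999699466861784 q [-0.43  0.38  1.91  0.    0.85 -2.01]
tool axes x [-1. -0.  0.] y [-0.     1.     0.001] z [-0.     0.001 -1.   ]
```

View pics/w5.png

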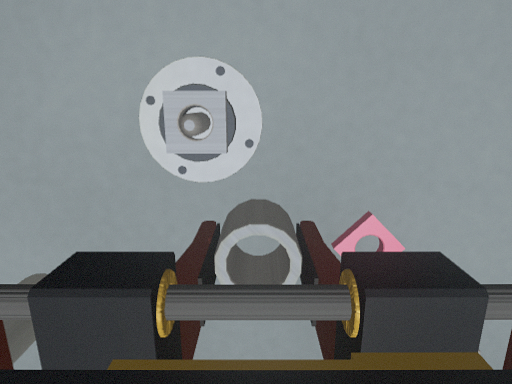

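The tube is held over the way to the post, its ring centred near column 258. The plate is square on the flange, with the pin tip at (189,125).

```bash
python3 - <<'E'
from h import *
p,M=state()
ci=ctrl.camera_info('wrist')
a=plane(ci,[[258,200]],138.7)[0];b=plane(ci,[[258,228]],178.7)[0];c=plane(ci,[[217,258],[300,258]],178.7)
print(a,a[0]+20,b,b[0]+14,c.mean(0),np.diff(c,axis=0),plane(ci,[[189,125]],62))
E
```

```text
t 17.73 p [ 477.7 -208.4  149.3] F [ 0.1  0.  -1.7] w 39.6 g 29.99977287836373 q [-0.43  0.38  1.91  0.    0.85 -2.01]
tool axes x [-1.    -0.001  0.   ] y [-0.001  1.     0.   ] z [-0.  0. -1.]
[ 457.67445438 -208.98468576  138.7       ] 477.67445438329355 [ 458.7101444  -208.99415749  178.7       ] 472.710144400787 [ 472.7528827  -208.77964192  178.7       ] [[6.47988757e-03 3.65155977e+01 0.00000000e+00]] [[ 421.62292503 -260.27843591   62.        ]]
```

```bash
python3 - <<'E'
from h import *
im,d,ci=grab('wrist'); X=cloud(ci,d)
z=X[225:285,258,2]; print(z.round(0)[::3]); 
m=(X[...,2]>160)&(X[...,2]<185)&(abs(X[...,1]+208.8)<24)&(abs(X[...,0]-476)<30); print(m.sum(),np.nanmedian(X[m][:,2]),np.percentile(X[m][:,2],95))
for y in (-218,-213,-209,-205,-200):
  k=m&(abs(X[...,1]-y)<1)&(X[...,2]>np.percentile(X[m][:,2],95)-4); print(y,X[k][:,0].min().round(1),X[k][:,0].max().round(1),k.sum())
cv2.imwrite('pics/w5c.png',cv2.resize(im[190:295,190:330][:,:,::-1],None,fx=5,fy=5,interpolation=cv2.INTER_CUBIC))
E
```

```text
[179. 180. 179. 178.   1.   2.   0.   0.  -0.  -0. 139. 145. 148. 151.
 154. 158. 161. 164. 167. 169.]
4672 177.03240102005435 180.08229389948818
-218 458.4 486.3 77
-213 456.6 462.1 62
-209 456.4 461.7 64
-205 456.5 462.6 62
-200 458.8 486.4 82
```

View pics/w5c.png

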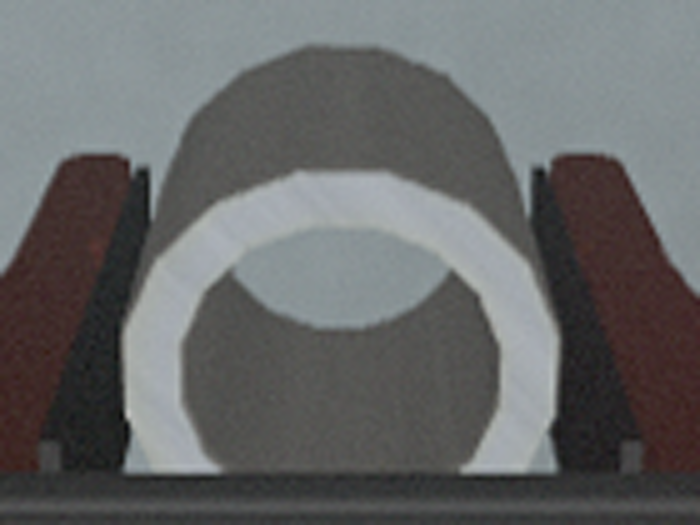

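The crop shows the tube upright, with its ring visible on three sides. Depth gives its centre as (476.3, −208.9).

Request:
servo_tool --pt "0 0 0 0.15 -0.14 0 30" --pt "0 0 0 0.273 -0.256 0 30" --pt "0 0 0 0.273 -0.256 0 30" --pt "0 0 0 0.273 -0.256 0.1 30" --pt "0 0 0 0.273 -0.256 0.25 30" --pt "0 0 0 0.273 -0.256 0.38 30" --pt "0 0 0 0.273 -0.256 0.46 30" --pt "0 0 0 0.273 -0.256 0.49 30" --pt "0 0 0 0.273 -0.256 0.499 30" --pt "0 0 0 0.273 -0.256 0.499 30"

```text
t: 19.02
ee_pos: [423.3, -261.3, 50.2]
orientation: [0.001, 3.141, -0.001]
ft_force: [0.0, 0.1, -1.4]
width: 39.9
grasp_force: 30.0
```

Request:
servo_tool --pt "0 0 0 0 0 0.003 30" --pt "0 0 0 0 0 0.005 30" --pt "0 0 0 0 0 0.005 30"

```text
t: 19.4
ee_pos: [422.8, -261.2, 48.9]
orientation: [0.001, 3.141, -0.0]
ft_force: [0.2, -0.7, -1.7]
width: 40.0
grasp_force: 30.0
```

Request:
servo_tool --pt "0 0 0 0 0 0.002 30" --pt "0 0 0 0 0 0.002 60" --pt "0 0 0 0 0 0.002 70" --pt "0 0 0 0 0 0.002 70" --pt "0 0 0 0 0 0.002 70"

```text
t: 20.02
ee_pos: [422.7, -261.1, 48.2]
orientation: [-0.001, -3.142, -0.0]
ft_force: [0.6, 1.0, 0.8]
width: 69.3
grasp_force: 0.0
```

Request:
servo_tool --pt "0 0 0 0 0 -0.1 70" --pt "0 0 0 0 0 -0.35 70" --pt "0 0 0 0 0 -0.65 70" --pt "0 0 0 -0.2 0.3 -0.75 87" --pt "0 0 0 -0.2 0.6 -0.75 87" --pt "0 0 0 -0.2 0.6 -0.75 87" --pt "0 0 0 -0.2 0.6 -0.75 87"

```text
t: 20.9
ee_pos: [462.9, -140.8, 198.3]
orientation: [0.001, -3.142, 0.0]
ft_force: [-0.3, 0.3, 0.2]
width: 86.8
grasp_force: 0.0
```

```bash
python3 - <<'E'
from h import *
p,M=state()
meas('wrist',(422,-260),78,20)
E
```

```text
t 20.9 p [ 462.9 -140.8  198.3] F [-0.3  0.3  0.2] w 86.8 g 0.0 q [-0.32  0.25  1.96 -0.    0.94 -1.89]
tool axes x [-1.    -0.001  0.   ] y [-0.001  1.    -0.   ] z [-0. -0. -1.]
wrist n 942 circ [ 421.2 -261.4] 20.3 rect [ 421.  -261.7] [39.9 38.1] 89.9 z 78.2
```

The tube is standing (top at 78.2). Next is the cap.

Request:
servo_tool --pt "0 0 0 -0.01 0.986 0 87" --pt "0 0 0 -0.01 0.986 0 87" --pt "0 0 0 -0.01 0.986 0 87" --pt "0 0 0 -0.01 0.986 0 87"

```text
t: 21.45
ee_pos: [465.2, 57.7, 198.0]
orientation: [0.002, -3.141, -0.0]
ft_force: [-0.5, -0.6, 0.3]
width: 87.1
grasp_force: 0.0
```

Request:
servo_tool --pt "0 0 0 -0.01 0.986 0 87" --pt "0 0 0 -0.01 0.986 0 87" --pt "0 0 0 -0.01 0.986 0 87" --pt "0 0 0 -0.01 0.986 0 87" --pt "0 0 0 -0.01 0.986 0 87"

```text
t: 22.08
ee_pos: [467.6, 252.1, 197.7]
orientation: [-0.002, -3.141, 0.002]
ft_force: [0.1, -0.1, -0.2]
width: 87.1
grasp_force: 0.0
```

```bash
python3 - <<'E'
from h import *
meas('wrist',(466.5,253.6),24,29)
go(466.5,253.6,6)
E
```

```text
wrist n 2279 circ [466.3 254.1] 28.5 rect [466.2 253.9] [55.3 56.1] 89.9 z 24.5
t 22.12 p [467.5 251.5 197.8] F [ 0.6 -0.5  0.2] w 87.1 g 0.0 q [ 0.47  0.32  1.86 -0.    0.97 -1.1 ]
tool axes x [-1.     0.002  0.001] y [ 0.002  1.    -0.001] z [-0.001 -0.001 -1.   ]
shift fs [0.004  0.0115 0.9591]
```

Request:
servo_tool --pt "0 0 0 0.006 0.012 0.3 87" --pt "0 0 0 0.006 0.012 0.6 87" --pt "0 0 0 0.006 0.012 0.83 87" --pt "0 0 0 0.006 0.012 0.92 87" --pt "0 0 0 0.006 0.012 0.953 87" --pt "0 0 0 0.006 0.012 0.953 65" --pt "0 0 0 0.006 0.012 0.953 47" --pt "0 0 0 0.006 0.012 0.953 47" --pt "0 0 0 0.006 0.012 0.953 47" --pt "0 0 0 0.006 0.012 0.953 47"

```text
t: 23.38
ee_pos: [466.5, 256.1, 8.6]
orientation: [0.001, 3.14, 0.001]
ft_force: [0.1, -1.1, 7.3]
width: 55.4
grasp_force: 30.0
```

Request:
servo_tool --pt "0 0 0 0 0 -0.15 47" --pt "0 0 0 0 0 -0.4 47" --pt "0 0 0 0 0 -0.7 47" --pt "0 0 0 0 -0.25 -0.7 47" --pt "0 0 0 0 -0.5 -0.7 47" --pt "0 0 0 0 -0.75 -0.7 47" --pt "0 0 0 0 -0.99 -0.7 47" --pt "0 0 0 0 -0.99 -0.7 47"

```text
t: 24.38
ee_pos: [465.3, 55.3, 147.7]
orientation: [-0.007, -3.141, 0.001]
ft_force: [0.1, -0.6, -1.6]
width: 55.2
grasp_force: 30.0
```

Request:
servo_tool --pt "0 0 0 -0.05 -0.3 0 47" --pt "0 0 0 -0.05 -0.6 0 47" --pt "0 0 0 -0.05 -0.99 0 47" --pt "0 0 0 -0.05 -0.99 0 47" --pt "0 0 0 -0.05 -0.99 0 47" --pt "0 0 0 -0.05 -0.99 0 47"

```text
t: 25.12
ee_pos: [475.5, -138.7, 147.5]
orientation: [0.001, -3.141, -0.001]
ft_force: [0.2, 0.5, -0.7]
width: 55.6
grasp_force: 30.0
```

```bash
python3 - <<'E'
from h import *
p,M=state()
im,d,ci=grab('wrist','w6'); X=cloud(ci,d)
m=(X[...,2]>155)&(X[...,2]<185)&(abs(X[...,1]-p[1])<29.5)&(abs(X[...,0]-p[0])<40)
z=np.median(X[m][:,2]); print(m.sum(),z)
k=m&(abs(X[...,2]-z)<3)
for dy in (-24,-20,0,20,24):
  y=p[1]+dy; q=k&(abs(X[...,1]-y)<1); print(dy,X[q][:,0].min().round(1),X[q][:,0].max().round(1))
print('y range',X[k][:,1].min(),X[k][:,1].max())
E
```

```text
t 25.12 p [ 475.5 -138.7  147.5] F [ 0.2  0.5 -0.7] w 55.6 g 29.999846674036235 q [-0.31  0.35  1.97  0.    0.83 -1.88]
tool axes x [-1.    -0.001  0.001] y [-0.001  1.     0.001] z [-0.001  0.001 -1.   ]
9741 163.27786103896486
-24 457.8 491.0
-20 453.4 491.3
0 446.7 490.9
20 455.6 491.1
24 459.9 488.7
y range -168.2327433359035 -109.31256047450687
```

View pics/w6.png

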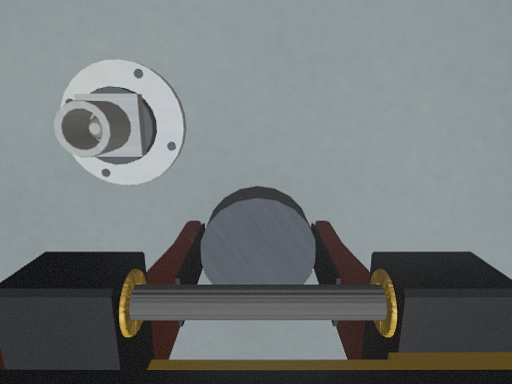

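The cap is held level with its disc at (258,240), and the stack stands at upper left. Now over the tube and down slowly.

Request:
servo_tool --pt "0 0 0 0.15 -0.3 0 47" --pt "0 0 0 0.269 -0.61 0 47" --pt "0 0 0 0.269 -0.61 0 47" --pt "0 0 0 0.269 -0.61 0 47" --pt "0 0 0 0.269 -0.61 0.12 47" --pt "0 0 0 0.269 -0.61 0.22 47" --pt "0 0 0 0.269 -0.61 0.27 47" --pt "0 0 0 0.269 -0.61 0.3 47" --pt "0 0 0 0.269 -0.61 0.315 47" --pt "0 0 0 0.269 -0.61 0.33 47"

```text
t: 26.42
ee_pos: [422.2, -262.4, 82.0]
orientation: [0.001, 3.141, -0.001]
ft_force: [0.3, -0.3, -1.5]
width: 55.7
grasp_force: 30.0
```

Request:
servo_tool --pt "0 0 0 0 0 0.02 47" --pt "0 0 0 0 0 0.04 47" --pt "0 0 0 0 0 0.055 47" --pt "0 0 0 0 0 0.063 47" --pt "0 0 0 0 0 0.063 47"

```text
t: 27.05
ee_pos: [421.7, -262.2, 69.0]
orientation: [-0.001, -3.141, -0.0]
ft_force: [0.4, -0.6, -1.4]
width: 55.5
grasp_force: 30.0
```

Request:
servo_tool --pt "0 0 0 0 0 0.003 47" --pt "0 0 0 0 0 0.003 47" --pt "0 0 0 0 0 0.003 65" --pt "0 0 0 0 0 0.003 80" --pt "0 0 0 0 0 0.003 80" --pt "0 0 0 0 0 0.003 80"

```text
t: 27.8
ee_pos: [421.8, -262.3, 68.5]
orientation: [0.001, 3.141, -0.0]
ft_force: [-0.0, -0.2, 0.3]
width: 79.8
grasp_force: 0.0
```

Request:
servo_tool --pt "0 0 0 0 0 -0.1 80" --pt "0 0 0 0 0 -0.35 80" --pt "0 0 0 0 0 -0.65 80" --pt "0 0 0 -0.2 0.3 -0.75 87" --pt "0 0 0 -0.2 0.6 -0.75 87" --pt "0 0 0 -0.2 0.6 -0.75 87" --pt "0 0 0 -0.2 0.6 -0.75 87"

```text
t: 28.68
ee_pos: [461.9, -142.0, 218.5]
orientation: [-0.001, 3.142, -0.0]
ft_force: [0.5, -0.3, 0.0]
width: 87.0
grasp_force: 0.0
```

```bash
python3 - <<'E'
from h import *
p,M=state()
meas('wrist',(421,-261),84,29,tol=6)
im,d,ci=grab('wrist');s,_,_=grab('scene')
cv2.imwrite('pics/fin.png',np.hstack([im[40:340,0:300],cv2.resize(s[100:200,140:240],(300,300))])[:,:,::-1])
E
```

```text
t 28.68 p [ 461.9 -142.   218.5] F [ 0.5 -0.3  0. ] w 87.0 g 0.0 q [-0.32  0.22  1.94 -0.    0.98 -1.89]
tool axes x [-1.    -0.001 -0.   ] y [-0.001  1.    -0.   ] z [ 0. -0. -1.]
wrist n 3209 circ [ 421.6 -262.5] 29.2 rect [ 421.3 -262.7] [57.7 55.1] 90.0 z 84.5
```

View pics/fin.png

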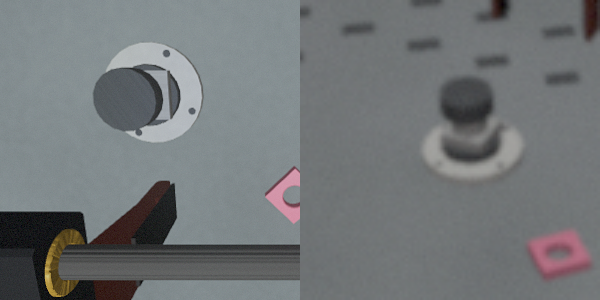

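The cap top is level at 84.5 mm (expected 84), at (128,98) in the left half. The stack is complete, standing by itself and clear of the robot, so I'm handing in.

```bash
python3 -c "
from workcell import ctrl
print(ctrl.close_job())"
```

```text
the job is handed in; nothing more can be done
None
```

The stack (flange ring, square plate, steel tube, end cap) stands by itself on the post with the cap fully down (top measured at 84.5 mm against 84 expected), the bystanders were never touched, and the job was handed in at about 29 s; no verdict was returned.

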